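# Clear the piled-up forming blocks to their places on the jeweller's bench

## Robot

A 6-joint arm with a two-finger parallel gripper is mounted at the origin on the work surface. World frame = base frame: x ahead of the robot, y to its left, z up, the work surface at z = 0. Lengths are in mm, angles in rad, forces in N, time in s.
With the tool pointing down it reaches from about 350 to 875 mm from the base axis. Payload 15.5 kg.
Tool frame: the origin (TCP) lies between the finger pads; the fingertips stand 11 mm ahead of it and the grasp point (between the pads) lies 8 mm behind it; z points along the fingers, y is the line along which they close (so a half turn about z gives the same grasp; the last joint's range is limited). The gripper opens to 85 mm and grips with 20 to 120 N. Pads are 22 mm wide; open, the fingers measure 114 mm over their backs; the gripper's body (76 mm by 85 mm) begins 54 mm behind the grasp point. The pads swing forward as they close: fully open they stand 13 mm farther back than shut.
Start: joints at [1.131, 0.494, 1.345, -0, 1.302, -0.096], TCP at [210.662, 588.428, 242.277] pointing down, gripper open.
Joint ranges: [-2.91, 2.91], [-0.82, 2.16], [0.22, 2.67], [-1.22, 4.37], [0.12, 2.79], [-3.08, 3.08]. Speed limits (rad/s): [1.89, 1.89, 2.57, 3.01, 3.01, 3.01].

## Interface

Orientations are given as a rotation vector (axis times angle).
In Python, from rig import manip, viewer, finder gives the robot as it stands.
- The arm moves only by the tool apply_moves, never from a script. Its argument "series" is a list of rows, each a list of 3 entries, a list of its own where there are three numbers: the shift along the world's x, y, z normalised to -1 to 1, where 1 is 300 mm, then the turn, a rotation vector about the world's x, y, z normalised to -1 to 1, where 1 is 0.5 rad, then the opening, from -1 (shut) to 1 (fully open). A call has 1 to 20 rows; each row is the pose to reach, as a shift and turn from the pose commanded when the call began; what a row does not reach only later rows make up. A row lasts 1/12 s, in which the tool goes at most 41.7 mm and 7.16 degrees, less where a joint would pass 70% of its speed; a pose out of reach is approached as far as the arm can. A call with a number of a shift or a turn outside -1 to 1 is refused whole. A call with a gripper value outside its range is refused whole. The fingers move at their own pace and stop on an object; "force" is the grip in N (left out, the last holds). Time passes only in rows, so rows that repeat a pose let the fingers close. It gives the time, the measured TCP pose, the force, the opening and the grip force at its end, in the units of the state.
- manip.state(): the state, without advancing time (a new reading comes with each control period).
- viewer.camera(name): name is "scene" or "top" or "wrist"; returns (picture, depth): 420x560x3 uint8, red, green, blue; 420x560 float32, mm along the optical axis (not along the pixel's ray), 0 where there is no reading.
- viewer.get_calibration(name): a dict with "camera_matrix" (3x3 intrinsics, pixels), "origin" and "orientation" of the camera in the world. Camera axes: x right, y down, z forward; pixel columns grow to the right and rows downward; lengths in mm; the calibration is good to about 2 mm. A picture is of the moment at which its call begins: read the wrist's pose just before it. get_calibration takes no time and is no camera call; for the wrist camera it gives the pose at the moment of the call.
- manip.hand_in(): hands the job in; it is judged then, once.
Trained networks look in the newest picture that a camera, given by its name, has taken for a name from the list of things; names that differ only in an ending like _2 or _b are one class to them, and where a whole thing is asked for, a point or a joint stands for the part that bears it (a point fixed in the world has none). Each returns a list of dicts, best first, with "score" (0 to 1); they miss things now and then, are a little off and sometimes report something else, mostly with a low value. They report only what shows in the picture. A call takes as long as a camera call. They do not tell look-alikes from the thing itself.
- finder.look_for(camera, label): "box" ([left, top, right, bottom] in pixels, round what is visible of it).
The state is a dict: "time": time; "q": joint angles; "joint_vel": joint speeds; "tau": joint torques, N m; "position": TCP position; "tcp_rot": TCP orientation; "contact_force": force on the tool from outside, world axes, zero at the start; "moment": the same for the moment, N m; "grip_width": opening from 0.0 (shut) to 1.0 (fully open); "grasp_force": force on a finger pad.
Only numpy, scipy, OpenCV 4.12 (cv2) and the standard library are available. Lean on these libraries where they do the work, as an engineer would, in place of code of your own. Each camera call takes 0.05 s, during which the arm holds its last target. There are 200 camera calls.

## Task

Take the pile of jeweller's forming blocks apart from the top down and put each thing in its own place, set down gently (not dropped), upright with hollows and grooves upward, without shifting the pliers and the hammer: the round tin in the empty well of the tin rack, the brass dapping block in the square recess of the punch stand, the grooved swage block in its rectangular tray. Last, put the heavy steel bench block on the rubber pad, centred and with its long sides along the pad's: rest one edge on the pad with the block clearly tilted, then lower the other end until it lies flat.

Things in the scene. Friction and masses are not known exactly. Their poses are not given: they have to be found in the camera images.
- tin: Round aluminium findings tin with a knurled screw lid and pale glass top, 32 mm diameter, 24 mm high, 60 g. Top of the pile. Origin: centre of its underside; z up its axis.
- dapping_block: Brass dapping block, 44 x 44 mm and 38 mm high, with small round hollows in its top and sides, about 0.5 kg. Second from the top of the pile, under the tin. Origin: centre of its underside; x and y square to its sides, z up.
- swage_block: Dark steel swage block, 74 mm (x) by 48 mm (y) by 24 mm high, four half-round grooves across its top running along y, about 0.55 kg. Third from the top, under the dapping block; grip across its 48 mm width (the y faces are unbroken to 16 mm height, grooves cut their top 8 mm). Origin: centre of its underside; z up.
- bench_block: Plain bright steel bench block, a flat slab 98 mm (x) by 66 mm (y) by 16 mm thick, about 0.8 kg. Bottom of the pile, flat on the table; grip it across its 66 mm width. Its short edges are the ends at x = -49 and +49 mm. Origin: centre of its underside; z up.
- tin_rack: Fixed brown wooden rack, 66 mm (x) by 130 mm (y) by 11 mm high, with two round wells 44 mm wide and 7 mm deep (floor 4 mm over the table; the empty one is lined grey). Origin: on the table under the centre of the EMPTY well. The other well, 64 mm toward +y, holds a like tin whose lid stands 28 mm over the table, so close the fingers along x when setting down.
- punch_stand: Fixed brown wooden stand, 16 mm high, with a square recess 56 x 56 mm, 10 mm deep (floor 6 mm over the table) and eight ball-ended steel dapping punches standing to 66 mm over the table. Origin: on the table under the recess centre; the stand reaches from x = -40 to +85 mm and y = -46 to +46 mm, the punches stand at x = 45 mm and beyond, so close the fingers along y when setting down.
- swage_tray: Fixed dark wooden tray, 110 mm (x) by 84 mm (y) by 10 mm high, with a grey-lined rectangular recess 86 mm (x) by 60 mm (y), 6 mm deep (floor 4 mm over the table). Origin: on the table under the recess centre.
- pad: Fixed flat black rubber pad, 130 mm (x) by 100 mm (y) by 8 mm thick, lying on the table, no rim. Origin: on the table under its centre; z up.
- pliers: Bystander: pliers with blue handles, 170 mm long, 18 mm high, loose on the bench. Origin: on the table under about the middle. Leave alone.
- hammer: Bystander: chasing hammer with a wooden handle, 205 mm long, 26 mm high, loose on the bench. Origin: on the table under about the middle. Leave alone.
Not all that is in view belongs to the job. What is meant by the bench_block is not orange, and is the larger of those in its own colour. What is shaped like the pad but purple is not meant.

How it is judged (in metres and radians):
On the way, in this order (a step that is already met when the one before it is completed fails the run):
1. the tin stands in the empty well of the rack (horizontal distance between tin and tin_rack below 0.01 m and z of tin in the frame of tin_rack below 0.008 m and angle between tin's own z axis and vertical below 0.1 rad), for 0.2 s.
2. the dapping block stands in the square recess of the punch stand (horizontal distance between dapping_block and punch_stand below 0.01 m and z of dapping_block in the frame of punch_stand below 0.01 m and angle between dapping_block's own z axis and vertical below 0.1 rad), for 0.2 s.
3. the swage block lies in its tray (horizontal distance between swage_block and swage_tray below 0.012 m and z of swage_block in the frame of swage_tray below 0.007 m and angle between swage_block's own z axis and vertical below 0.1 rad and angle between the x axis of swage_block and the x axis of swage_tray, either way round below 0.3 rad), for 0.2 s.
4. the bench block rests one edge on the rubber pad, tilted (angle between bench_block's own z axis and vertical between 0.08 and 0.8 rad and contact force between bench_block and pad above 0.3 N), for 0.1 s.
5. the bench block lies flat on the pad (horizontal distance between bench_block and pad below 0.015 m and z of bench_block in the frame of pad between 0.005 and 0.011 m and angle between bench_block's own z axis and vertical below 0.05 rad and angle between the x axis of bench_block and the x axis of pad, either way round below 0.2 rad), for 0.2 s.
At the end, for the whole second after the job is handed in: Tin and dapping block upright on the floors of their recesses (10 mm off centre), swage block grooves up on its tray floor (12 mm, 0.3 rad), bench block flat on the pad (15 mm off centre, long sides within 0.2 rad of the pad's); all released and at rest; pliers and hammer within 30 mm (all of step 1 and all of step 2 and all of step 3 and all of step 5 and linear speed of each of tin, dapping_block, swage_block, bench_block below 0.02 m/s); the robot touches nothing.
It fails at once if the pliers or the hammer are shifted more than 30 mm (distance of any of pliers, hammer from where it was at the start of the episode above 0.03 m).
It fails at once if the tin is dropped into its place from more than about a centimetre (horizontal distance between tin and tin_rack below 0.03 m and z of tin in the frame of tin_rack below 0.064 m and contact force between the fingers and tin below 0.1 N and linear speed of tin above 0.4 m/s).
It fails at once if the dapping block is dropped into its place from more than about a centimetre (horizontal distance between dapping_block and punch_stand below 0.03 m and z of dapping_block in the frame of punch_stand below 0.066 m and contact force between the fingers and dapping_block below 0.1 N and linear speed of dapping_block above 0.4 m/s).
It fails at once if the swage block is dropped into its place from more than about a centimetre (horizontal distance between swage_block and swage_tray below 0.03 m and z of swage_block in the frame of swage_tray below 0.064 m and contact force between the fingers and swage_block below 0.1 N and linear speed of swage_block above 0.4 m/s).
It fails at once if the bench block is dropped into its place from more than about a centimetre (horizontal distance between bench_block and pad below 0.03 m and z of bench_block in the frame of pad below 0.068 m and contact force between the fingers and bench_block below 0.1 N and linear speed of bench_block above 0.4 m/s).
It also fails if it takes over 109 s, if anything falls off the work surface, if the arm or the gripper's body presses on something with over 40 N, if the wrist force passes 120 N, or if a joint passes its speed limit or range.

## Working session

There is one attempt and no reset: what is moved stays moved. The work goes in short steps, Python scripts to look and compute and a tool call to move; the robot and the scene stay as the last step left them, time stands still between calls to the robot, and variables do not carry over. Pictures are saved under pics/ and viewed, at most 14 in all, crops included, and the job is handed in when it is done.

Besides the shell and the picture viewer there is one more tool, called by a JSON object that holds its "name" and its "arguments". apply_moves: Moves the arm, as the interface text tells. Scaled input: -1 to 1 covers 300 mm each way for a shift and 0.5 rad each way for a turn. Its arguments: {"type":"object","properties":{"series":{"type":"array","items":{"type":"array"}},"force":{"type":"number"}},"required":["series"]}

```bash
ls; mkdir -p pics; python3 - <<'E'
from rig import manip, viewer, finder
import cv2, numpy as np
print(manip.state())
for c in ("top","scene"):
    p,d=viewer.camera(c); cv2.imwrite(f"pics/{c}0.png",p[:,:,::-1]); np.save(f"pics/{c}0.npy",d)
    k=viewer.get_calibration(c); print(c,k)
    for n in "tin dapping_block swage_block bench_block tin_rack punch_stand swage_tray pad pliers hammer".split():
        print(n,[(np.round(r["box"]).astype(int).tolist(),round(r["score"],2)) for r in finder.look_for(c,n)][:4])
E
```

```text
pics
{'time': 0.0, 'q': array([ 1.13151546e+00,  4.94197409e-01,  1.34613058e+00, -1.48185819e-05,
        1.30247156e+00, -9.54936435e-02]), 'joint_vel': array([ 0.00044526,  0.00024332, -0.00045127,  0.00020194,  0.00026546,
        0.00030958]), 'tau': array([ 4.99212052e-03, -8.82165599e+01, -3.83865702e+01,  1.53922983e-04,
        1.02622775e-02, -2.01875530e-07]), 'position': array([210.5128094 , 588.12190314, 241.69157467]), 'tcp_rot': array([-5.37305905e-01, -3.09499378e+00,  1.83417960e-03]), 'contact_force': array([0.00731668, 0.00656814, 0.33647996]), 'moment': array([-0.0228716 , -0.03432945,  0.00852491]), 'grasp_force': 0.0, 'grip_width': 1.004337177828206}
top {'camera_matrix': array([[544.32423572,   0.        , 296.99585083],
       [  0.        , 544.32423572, 210.53610209],
       [  0.        ,   0.        ,   1.        ]]), 'origin': array([ 307.54571223,   27.03564061, 1445.75704559]), 'orientation': array([-2.17935025,  2.13921894, -0.15883029])}
tin [([156, 224, 169, 240], 0.67)]
dapping_block [([153, 222, 178, 243], 0.64)]
swage_block [([154, 217, 185, 252],
[... 500 characters left out ...]

       [  0.        ,   0.        ,   1.        ]]), 'origin': array([1472.50191715,  304.6772541 ,  888.16464264]), 'orientation': array([-1.46890829, -1.94173175,  0.9655091 ])}
tin [([379, 211, 389, 223], 0.54)]
dapping_block [([374, 220, 394, 236], 0.74)]
swage_block [([371, 235, 392, 245], 0.64)]
bench_block [([363, 200, 387, 226], 0.88), ([329, 233, 354, 253], 0.86), ([370, 234, 396, 251], 0.75)]
tin_rack [([164, 198, 205, 214], 0.92)]
punch_stand [([394, 275, 418, 324], 0.67), ([381, 210, 391, 224], 0.5)]
swage_tray [([299, 264, 330, 295], 0.84)]
pad [([222, 255, 279, 298], 0.76), ([183, 235, 221, 265], 0.55)]
pliers [([394, 278, 415, 326], 0.98)]
hammer [([104, 215, 150, 263], 0.8)]
```

```bash
python3 - <<'E'
import cv2
p=cv2.imread("pics/top0.png")
cv2.imwrite("pics/top0c.png",cv2.resize(p[95:325,110:500],(796,469),interpolation=cv2.INTER_CUBIC))
E
```

```text
(no output)
```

View pics/top0c.png

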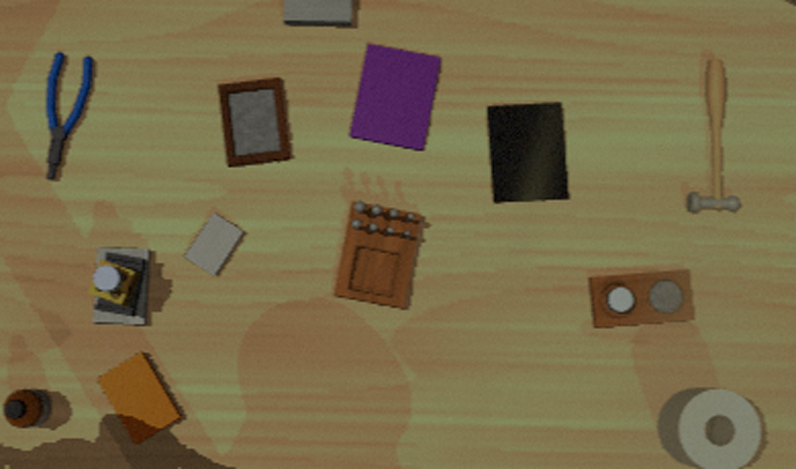

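View pics/scene0.png

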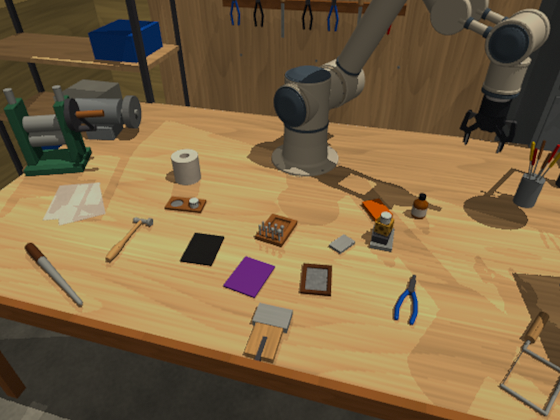

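The candidates for the bench block, in crop pixels, are orange (140,397), small grey (215,243), and the grey slab under the pile (122,285). The pile one fits because it isn't orange and is the larger of the grey ones. For the pad, the black one (528,152) is meant and the purple one (396,97) is not. Next I'll get coarse positions.

```bash
cat > h.py <<'E'
from rig import manip, viewer, finder
import cv2, numpy as np
from scipy.spatial.transform import Rotation as R
def cloud(d,k):
    K=k["camera_matrix"]; v,u=np.mgrid[:d.shape[0],:d.shape[1]]
    P=np.stack([(u-K[0,2])/K[0,0]*d,(v-K[1,2])/K[1,1]*d,d],-1)
    return P@R.from_rotvec(k["orientation"]).as_matrix().T+k["origin"]
def shot(cam,name):
    k=viewer.get_calibration(cam); p,d=viewer.camera(cam)
    cv2.imwrite(f"pics/{name}.png",p[:,:,::-1]); W=cloud(d,k); W[d==0]=np.nan
    np.save(f"pics/{name}_w.npy",W); return p,W,k
def rect(W,m):
    P=W[m][:,:2].astype(np.float32); (c,s,a)=cv2.minAreaRect(P)
    if s[0]<s[1]: s=s[::-1]; a+=90
    return np.round(c,1),np.round(s,1),round((a+90)%180-90,1)
def comp(m,seed):
    n,l=cv2.connectedComponents(m.astype(np.uint8)); return l==l[seed[1],seed[0]]
def proj(X,k):
    K=k["camera_matrix"]; c=(np.atleast_2d(X)-k["origin"])@R.from_rotvec(k["orientation"]).as_matrix()
    u=c@K.T; return u[:,:2]/u[:,2:]
E
python3 - <<'E'
from h import *
k=viewer.get_calibration("top"); d=np.load("pics/top0.npy"); W=cloud(d,k)
f=796/390
def px(x,y): return (int(110+x/f),int(95+y/f))
print("table z",np.nanmedian(W[300:330,250:350,2]))
Z=W[...,2]
for n,s,lo,hi in [("pad",(528,152),4,12),("tray",(280,120),4,14),("rack",(600,280),6,14),("stand",(345,270),8,20),("pileall",(120,318),6,120),("small",(215,243),5,30),("orange",(140,397),4,40),("purple",(396,97),4,12),("pliers",(56,135),4,25),("hammer",(714,140),4,40)]:
    m=comp((Z>lo)&(Z<hi),px(*s)); print(n,m.sum(),rect(W,m),np.round(np.nanpercentile(Z[m],[5,50,95]),1))
for n,x,y in [("tin",108,278),("well",666,296),("recess",374,272),("trayfloor",255,122),("swtop",142,300),("bb",120,320)]:
    u,v=px(x,y); print(n,np.round(W[v,u],1))
for n,(x0,y0,x1,y1) in dict(tin=(156,224,169,240)).items():
    print()
E
```

```text
table z -0.354107769552229
pad 213824 (array([740.9,  64.8]), array([2413.9, 1565.8]), -88.9) [-7.503e+02 -7.000e-01  2.619e+02]
tray 807 (array([650.4, 183.1]), array([115.7,  89.1]), 10.6) [ 4.4  7.9 12.9]
rack 688 (array([ 423.7, -330. ]), array([135.2,  68.2]), -84.3) [ 6.6 10.1 13.4]
stand 1023 (array([475.2,  15.8]), array([125. ,  91.9]), -9.6) [ 9.9 15.  19.2]
pileall 979 (array([428.8, 348.3]), array([99.6, 74. ]), -0.5) [ 11.1  36.4 102.8]
small 457 (array([485.4, 229.4]), array([69.8, 51.5]), -32.3) [ 6.2 11.1 15.7]
orange 1012 (array([285.1, 316.8]), array([102.1,  75.6]), 31.9) [ 9.1 15.1 19.8]
purple 1363 (array([688.1,  -3.3]), array([135.3, 106.7]), -9.8) [ 4.5  7.8 11.3]
pliers 530 (array([649.5, 431.8]), array([175.2,  55.8]), -5.1) [ 5.2 11.3 17. ]
hammer 632 (array([ 642.5, -420.5]), array([203.3,  77.7]), 3.1) [ 6.3 18.2 26.8]
tin [429.1 340.8 106.1]
well [ 427.4 -361.    13.3]
recess [452.4  18.   10.2]
trayfloor [650.4 180.9   6.6]
swtop [412.4 317.8   7.9]
bb [385.2 344.   14.5]
```

{"name": "apply_moves", "arguments": {"series": [[[0.4, -0.4, 0.1], [0, 0, 0], 1], [[0.7, -0.8, 0.2], [0, 0, 0], 1], [[0.7, -0.8, 0.2], [0, 0, 0], 1], [[0.7, -0.8, 0.2], [0, 0, 0], 1], [[0.7, -0.8, 0.2], [0, 0, 0], 1], [[0.7, -0.8, 0.2], [0, 0, 0], 1], [[0.7, -0.8, 0.2], [0, 0, 0], 1], [[0.7, -0.8, 0.2], [0, 0, 0], 1], [[0.7, -0.8, 0.2], [0, 0, 0], 1], [[0.7, -0.8, 0.2], [0, 0, 0], 1]]}}

```text
time: 1.93
position: [421.8, 347.3, 302.6]
tcp_rot: [0.542, 3.094, 0.001]
contact_force: [-0.7, 0.6, 0.9]
grip_width: 1.0
grasp_force: 0.0
```

```bash
python3 - <<'E'
from h import *
p,W,k=shot("wrist","w1"); s=manip.state(); print(s["position"],s["tcp_rot"],k)
print(proj(np.array([[429,345,100],[429,348,0]]),k))
for n in "tin dapping_block swage_block bench_block".split():
    print(n,[(np.round(r["box"]).astype(int).tolist(),round(r["score"],2)) for r in finder.look_for("wrist",n)][:4])
E
```

```text
[420.8409716  348.15892826 302.3143676 ] [-5.39615368e-01 -3.09480012e+00 -4.12328607e-04] {'camera_matrix': array([[320.78977954,   0.        , 280.43449674],
       [  0.        , 320.78977954, 212.02515075],
       [  0.        ,   0.        ,   1.        ]]), 'origin': array([356.31872591, 370.9733232 , 434.43334354]), 'orientation': array([2.38236204, 1.67425839, 0.22779257])}
[[280.57359687 198.06791798]
 [282.59777422 180.89565901]]
tin [([264, 180, 294, 209], 0.57), ([252, 153, 303, 216], 0.54)]
dapping_block [([256, 168, 297, 210], 0.96)]
swage_block [([252, 155, 302, 217], 0.86)]
bench_block [([170, 33, 265, 131], 0.74), ([246, 138, 314, 220], 0.65), ([201, 217, 236, 272], 0.61)]
```

View pics/w1.png

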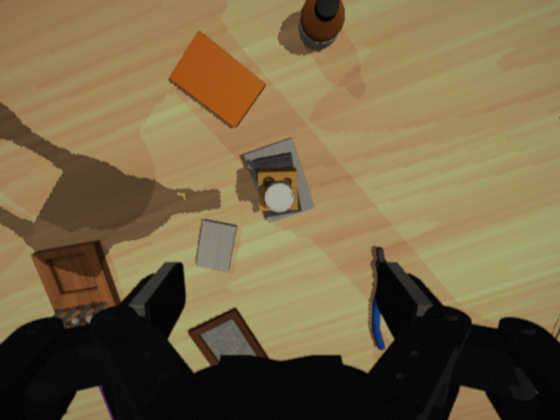

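The pile is at (280,190) in the wrist picture, with the tin at (279,196) on the gold dapping block, the dark swage and the bright slab. The small grey look-alike is separate at (216,245). I'll measure now.

```bash
python3 - <<'E'
from h import *
k=viewer.get_calibration("wrist")
p=cv2.imread("pics/w1.png"); W=np.load("pics/w1_w.npy"); Z=W[...,2]
m=np.zeros(Z.shape,bool); m[130:225,240:320]=1
for n,lo,hi in [("tin",96,110),("dap",70,84),("sw",34,46),("bb",11,21)]:
    q=m&(Z>lo)&(Z<hi); print(n,q.sum(),rect(W,q),np.round(np.median(W[q],0),1))
print("table",np.nanmedian(Z[100:130,320:370]))
# top camera too, black pad, purple etc by colour
kt=viewer.get_calibration("top"); T=cv2.imread("pics/top0.png"); Wt=cloud(np.load("pics/top0.npy"),kt)
g=T.max(2)<75
g&=(np.mgrid[:420,:560][1]>340)&(np.mgrid[:420,:560][1]<395)&(np.mgrid[:420,:560][0]>135)&(np.mgrid[:420,:560][0]<200)
print("pad",g.sum(),rect(Wt,g),np.median(Wt[g],0))
for n,b,lo,hi in [("tin",(150,215,175,245),92,112),("dap",(150,215,180,248),68,86)]:
    q=np.zeros(Z.shape,bool); q[b[1]:b[3],b[0]:b[2]]=1; q&=(Wt[...,2]>lo)&(Wt[...,2]<hi); print(n,q.sum(),rect(Wt,q))
E
```

```text
tin 709 (array([427.6, 343.8]), array([31.8, 31.3]), 5.5) [426.9 343.9 102.4]
dap 810 (array([425.3, 342.8]), array([44.6, 44.2]), -19.2) [414.6 345.3  78. ]
sw 484 (array([426.8, 341.6]), array([74.4, 48. ]), -8.9) [399.7 343.1  39.9]
bb 1346 (array([426.2, 344.6]), array([97.8, 65.9]), -0.5) [404.7 362.8  16.3]
table 0.36481921995158473
pad 1759 (array([ 484.1, -127.3]), array([445.7, 145.7]), -23.0) [ 615.6129195  -181.74608962    7.54269738]
tin 138 (array([429.9, 344.3]), array([31.2, 30.4]), -4.7)
dap 177 (array([427. , 342.5]), array([45.3, 43.8]), 71.3)
```

{"name": "apply_moves", "arguments": {"series": [[[0.023, -0.015, -0.1], [0, 0, -0.25], 1], [[0.023, -0.015, -0.2], [0, 0, -0.5], 1], [[0.023, -0.015, -0.3], [0, 0, -0.75], 1], [[0.023, -0.015, -0.4], [0, 0, -1], 1], [[0.023, -0.015, -0.4], [0, 0, -1], 1]]}}

```text
time: 2.6
position: [424.6, 343.1, 177.5]
tcp_rot: [-1.293, -2.858, 0.011]
contact_force: [-1.5, 0.0, -0.8]
grip_width: 1.001
grasp_force: 0.0
```

{"name": "apply_moves", "arguments": {"series": [[[0, 0, 0], [0, 0, -0.25], 1], [[0, 0, 0], [0, 0, -0.5], 1], [[0, 0, 0], [0, 0, -0.75], 1], [[0, 0, 0], [0, 0, -1], 1], [[0, 0, 0], [0, 0, -1], 1]]}}

```text
time: 3.02
position: [427.6, 344.7, 183.8]
tcp_rot: [1.957, 2.457, 0.002]
contact_force: [-0.3, -0.4, -0.4]
grip_width: 1.002
grasp_force: 0.0
```

{"name": "apply_moves", "arguments": {"series": [[[0, 0, -0.1], [0, 0, -0.25], 1], [[0, 0, -0.1], [0, 0, -0.25], 1], [[0, 0, -0.1], [0, 0, -0.25], 1], [[0, 0, -0.1], [0, 0, -0.25], 1], [[0, 0, -0.1], [0, 0, -0.25], 1]]}}

```text
time: 3.43
position: [427.9, 344.4, 153.5]
tcp_rot: [2.099, 2.337, 0.002]
contact_force: [-0.4, -0.2, -0.0]
grip_width: 0.997
grasp_force: 0.0
```

```bash
cat >> h.py <<'E'
def st():
    s=manip.state(); M=R.from_rotvec(s["tcp_rot"]).as_matrix()
    print("t",round(s["time"],2),"p",np.round(s["position"],1),"ydir",round(np.degrees(np.arctan2(M[1,1],M[0,1])),1),"z",np.round(M[:,2],3),"w",round(s["grip_width"]*85,1),"gf",round(s["grasp_force"],1),"F",np.round(s["contact_force"],1),"q",np.round(s["q"],2))
E
python3 -c "
from h import *; st()"
```

```text
t 3.43 p [427.9 344.4 153.5] ydir 6.1 z [ 0.001  0.001 -1.   ] w 84.8 gf 0.0 F [-0.4 -0.2 -0. ] q [0.57 0.49 1.64 0.   1.01 0.46]
```

{"name": "apply_moves", "arguments": {"series": [[[0, 0, -0.1], [0, 0, 0], 1], [[0, 0, -0.18], [0, 0, 0], 1], [[0, 0, -0.18], [0, 0, 0], 0], [[0, 0, -0.18], [0, 0, 0], -0.2], [[0, 0, -0.18], [0, 0, 0], -1], [[0, 0, -0.18], [0, 0, 0], -1], [[0, 0, -0.18], [0, 0, 0], -1], [[0, 0, -0.18], [0, 0, 0], -1], [[0, 0, -0.18], [0, 0, 0], -1]], "force": 30}}

```text
time: 4.18
position: [428.3, 344.5, 99.9]
tcp_rot: [2.104, 2.332, 0.004]
contact_force: [-1.4, -0.4, 10.4]
grip_width: 0.362
grasp_force: 28.8
```

```bash
python3 -c "
from h import *; st()"
```

```text
t 4.18 p [428.3 344.5  99.9] ydir 5.9 z [ 0.002  0.001 -1.   ] w 30.7 gf 28.8 F [-1.4 -0.4 10.4] q [0.57 0.57 1.69 0.   0.88 0.47]
```

{"name": "apply_moves", "arguments": {"series": [[[0, 0, 0.1], [0, 0, 0], -1], [[0, 0, 0.2], [0, 0, 0], -1], [[0, -0.1, 0.35], [0, 0, 0], -1], [[0, -0.2, 0.35], [0, 0, 0], -1], [[0, -0.3, 0.35], [0, 0, 0], -1], [[0, -0.4, 0.35], [0, 0, 0], -1], [[0, -0.5, 0.35], [0, 0, 0], -1], [[0, -0.6, 0.35], [0, 0, 0], -1], [[0, -0.7, 0.35], [0, 0, 0], -1], [[0, -0.8, 0.35], [0, 0, 0], -1], [[0, -0.9, 0.35], [0, 0, 0], -1], [[0, -1, 0.35], [0, 0, 0], -1], [[0, -1, 0.35], [0, 0, 0], -1]]}}

```text
time: 5.27
position: [427.8, 40.1, 204.2]
tcp_rot: [2.107, 2.328, 0.0]
contact_force: [0.7, 1.7, -0.9]
grip_width: 0.355
grasp_force: 30.0
```

{"name": "apply_moves", "arguments": {"series": [[[0, -0.15, 0], [0, 0, 0], -1], [[0, -0.25, 0], [0, 0, 0], -1], [[0, -0.35, 0], [0, 0, 0], -1], [[0, -0.45, 0], [0, 0, 0], -1], [[0, -0.55, 0], [0, 0, 0], -1], [[0, -0.65, 0], [0, 0, 0], -1], [[0, -0.75, 0], [0, 0, 0], -1], [[0, -0.85, 0], [0, 0, 0], -1], [[0, -0.95, 0], [0, 0, 0], -1], [[0, -1, 0], [0, 0, 0], -1], [[0, -1, 0], [0, 0, 0], -1]]}}

```text
time: 6.18
position: [428.0, -258.9, 204.0]
tcp_rot: [2.106, 2.328, -0.0]
contact_force: [-0.5, 0.4, -1.0]
grip_width: 0.351
grasp_force: 30.0
```

```bash
python3 - <<'E'
from h import *
st(); p,W,k=shot("wrist","w2"); print(k["origin"],proj(np.array([[427,-361,0],[427,-300,0]]),k))
for n in ["tin","tin_rack"]:
    print(n,[(np.round(r["box"]).astype(int).tolist(),round(r["score"],2)) for r in finder.look_for("wrist",n)][:4])
E
```

```text
t 6.18 p [ 428.  -258.9  204. ] ydir 5.7 z [ 0.001 -0.002 -1.   ] w 29.8 gf 30.0 F [-0.5  0.4 -1. ] q [-0.66  0.37  1.7  -0.    1.08 -0.76]
[ 419.16313347 -190.76182151  335.70295186] [[271.96879999 276.02256239]
 [277.17588851 225.82588184]]
tin [([245, 234, 316, 311], 0.75)]
tin_rack [([237, 196, 300, 307], 0.63)]
```

View pics/w2.png

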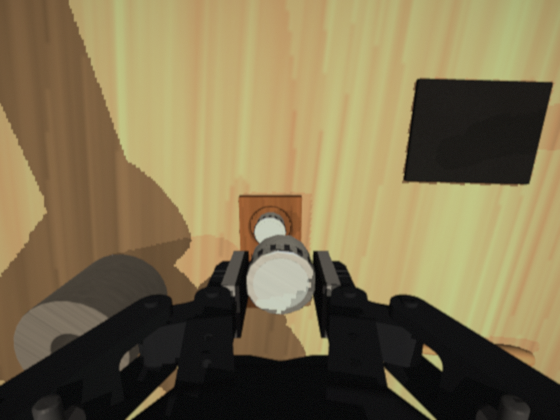

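The black pad sits at (478,130), the held tin is at (280,275), and the rack is half hidden behind it. I'll move on along −y for a clear view of the empty well.

{"name": "apply_moves", "arguments": {"series": [[[0, -0.13, 0], [0, 0, 0], -1], [[0, -0.26, 0], [0, 0, 0], -1], [[0, -0.39, 0], [0, 0, 0], -1], [[0, -0.5, 0], [0, 0, 0], -1], [[0, -0.5, 0], [0, 0, 0], -1], [[0, -0.5, 0], [0, 0, 0], -1]]}}

```text
time: 6.83
position: [427.7, -406.1, 203.2]
tcp_rot: [-2.106, -2.331, -0.0]
contact_force: [-0.5, 1.1, -0.6]
grip_width: 0.356
grasp_force: 30.0
```

```bash
python3 - <<'E'
from h import *
W2=np.load("pics/w2_w.npy"); I=cv2.imread("pics/w2.png")
m=np.zeros(I.shape[:2],bool); m[60:200,380:559]=1
q=m&(I.max(2)<70); print("pad",rect(W2,comp(q,(478,130))),np.nanmedian(W2[...,2][q]))
q=m&(W2[...,2]>4.5)&(W2[...,2]<12); print("pad z",rect(W2,comp(q,(478,130))))
q=np.zeros(m.shape,bool); q[235:315,248:313]=1; q&=W2[...,2]>150; P=W2[q]; print(np.nanpercentile(P[:,2],[50,90,95]))
q&=(W2[...,2]>np.nanpercentile(P[:,2],60)-3)&(W2[...,2]<np.nanpercentile(P[:,2],60)+3); print("tin",rect(W2,q))
st(); p,W,k=shot("wrist","w3"); Z=W[...,2]
s=proj(np.array([[427,-361,4],[427,-330,11]]),k); print(s)
m=(Z>5)&(Z<16)&(p[...,0]>0); m[260:]=0
kk=cv2.morphologyEx(m.astype(np.uint8),cv2.MORPH_OPEN,np.ones((3,3)))
n,l,stt,c=cv2.connectedComponentsWithStats(kk)
for i in range(1,n):
    if stt[i,4]>400: print(stt[i],rect(W,l==i))
for n in ["tin","tin_rack"]:
    print(n,[(np.round(r["box"]).astype(int).tolist(),round(r["score"],2)) for r in finder.look_for("wrist",n)][:4])
E
```

```text
pad (array([ 613.7, -182.1]), array([130. ,  97.1]), 5.5) 8.2478151243497
pad z (array([ 614.1, -181.8]), array([131.6, 100.2]), 4.3)
[206.15206117 207.02181617 207.25010678]
tin (array([ 426.1, -259.9]), array([32.9, 29. ]), -83.5)
t 6.83 p [ 427.7 -406.1  203.2] ydir 5.8 z [-0.  0. -1.] w 30.2 gf 30.0 F [-0.5  1.1 -0.6] q [-0.86  0.48  1.48  0.    1.17 -0.96]
[[286.09664462 147.18800991]
 [289.64970694 115.2618757 ]]
[ 439    0  121   29 3178] (array([ 607.9, -222.5]), array([112.6,  22.2]), 5.4)
[ 250   42   72  141 6392] (array([ 422.5, -331. ]), array([130. ,  66.2]), -84.3)
tin [([246, 235, 315, 315], 0.96)]
tin_rack [([248, 42, 322, 181], 0.66)]
```

View pics/w3.png

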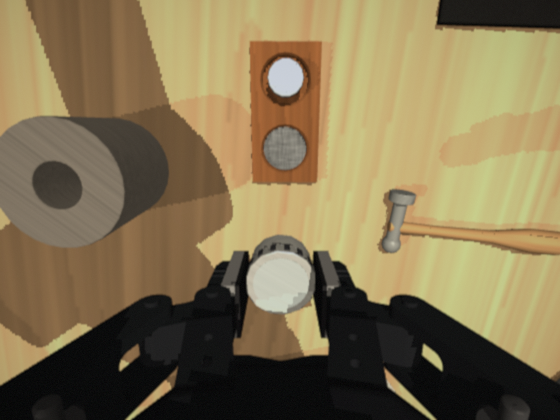

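```bash
python3 - <<'E'
from h import *
W=np.load("pics/w3_w.npy"); I=cv2.imread("pics/w3.png").astype(int); Z=W[...,2]
m=np.zeros(Z.shape,bool); m[115:180,255:315]=1
q=m&((I[...,2]-I[...,0])<35); q=comp(q,(285,148)); print("well",q.sum(),rect(W,q),np.median(W[q],0))
m[:]=0; m[230:330,235:325]=1
for lo in (200,202,204):
    q=m&(Z>lo)&(Z<209); q=comp(q,(280,280)); print("tin",rect(W,q),np.mean(W[q],0))
E
```

```text
well 1438 (array([ 426.3, -364.2]), array([36.6, 30.9]), -43.5) [nan nan nan]
tin (array([ 427.8, -406.4]), array([39.4, 32.5]), 16.8) [ 425.76295657 -405.05078087  205.17678138]
tin (array([ 427.9, -406.4]), array([38.9, 32.5]), 16.7) [ 425.85118219 -405.47049297  205.37241179]
tin (array([ 427.7, -406.6]), array([38.2, 32.3]), 16.0) [ 425.91655899 -406.0323282   205.5063312 ]
```

{"name": "apply_moves", "arguments": {"series": [[[0, 0.1, -0.1], [0, 0, 0], -1], [[0, 0.143, -0.2], [0, 0, 0], -1], [[0, 0.143, -0.3], [0, 0, 0], -1], [[0, 0.143, -0.4], [0, 0, 0], -1], [[0, 0.143, -0.48], [0, 0, 0], -1], [[0, 0.143, -0.54], [0, 0, 0], -1], [[0, 0.143, -0.57], [0, 0, 0], -1], [[0, 0.143, -0.583], [0, 0, 0], -1], [[0, 0.143, -0.59], [0, 0, 0], -1], [[0, 0.143, -0.59], [0, 0, 0], -1], [[0, 0.143, -0.59], [0, 0, 0], -1]]}}

```text
time: 7.9
position: [428.0, -363.4, 27.3]
tcp_rot: [2.104, 2.331, -0.0]
contact_force: [-0.5, -0.0, -0.1]
grip_width: 0.356
grasp_force: 30.0
```

```bash
python3 -c "
from h import *; st()"
```

```text
t 7.9 p [ 428.  -363.4   27.3] ydir 5.9 z [ 0.001 -0.001 -1.   ] w 30.3 gf 30.0 F [-0.5 -0.  -0.1] q [-0.81  0.7   1.7   0.    0.74 -0.91]
```

{"name": "apply_moves", "arguments": {"series": [[[0, 0, -0.004], [0, 0, 0], -1], [[0, 0, -0.008], [0, 0, 0], -1], [[0, 0, -0.008], [0, 0, 0], -1], [[0, 0, -0.008], [0, 0, 0], -1]]}}

```text
time: 8.23
position: [428.1, -363.7, 25.8]
tcp_rot: [2.104, 2.33, -0.0]
contact_force: [-3.3, 4.1, 27.8]
grip_width: 0.357
grasp_force: 32.3
```

{"name": "apply_moves", "arguments": {"series": [[[0, 0, 0.003], [0, 0, 0], -0.2], [[0, 0, 0.003], [0, 0, 0], 0], [[0, 0, 0.003], [0, 0, 0], 0.2], [[0, 0, 0.003], [0, 0, 0], 0.3], [[0, 0, 0.003], [0, 0, 0], 0.3], [[0, 0, 0.1], [0, 0, 0], 0.3], [[0, 0, 0.2], [0, 0, 0], 0.3], [[0, 0, 0.35], [0, 0, 0], 0.3], [[0, -0.13, 0.5], [0, 0, 0], 0.3], [[0, -0.17, 0.5], [0, 0, 0], 0.3], [[0, -0.17, 0.5], [0, 0, 0], 0.3], [[0, -0.17, 0.5], [0, 0, 0], 0.3]]}}

```text
time: 9.23
position: [427.7, -415.4, 174.6]
tcp_rot: [2.105, 2.329, -0.0]
contact_force: [-0.6, 0.1, -1.1]
grip_width: 0.65
grasp_force: 0.0
```

```bash
python3 - <<'E'
from h import *
st(); p,W,k=shot("wrist","w4"); Z=W[...,2]
print(proj(np.array([[426,-363,28]]),k))
s=np.round(proj(np.array([[426,-363,28]]),k)[0]).astype(int)
q=comp((Z>22)&(Z<35),tuple(s)); print(q.sum(),rect(W,q),np.nanpercentile(Z[q],[10,50,90]))
E
```

```text
t 9.23 p [ 427.7 -415.4  174.6] ydir 5.8 z [ 0.001 -0.002 -1.   ] w 55.2 gf 0.0 F [-0.6  0.1 -1.1] q [-0.87  0.52  1.5  -0.    1.12 -0.97]
[[286.67977377 142.55462187]]
1125 (array([ 426.1, -365.1]), array([31.7, 31.5]), 7.0) [27.38050398 28.37042539 29.30505188]
```

{"name": "apply_moves", "arguments": {"series": [[[0, 0.08, 0.1], [0, 0, 0], 0.5], [[0, 0.2, 0.15], [0, 0, 0.2], 1], [[0, 0.3, 0.2], [0, 0, 0.4], 1], [[0, 0.4, 0.25], [0, 0, 0.6], 1], [[0, 0.5, 0.3], [0, 0, 0.8], 1], [[0, 0.6, 0.35], [0, 0, 1], 1], [[0, 0.7, 0.4], [0, 0, 1], 1], [[0, 0.8, 0.4], [0, 0, 1], 1], [[0, 0.9, 0.4], [0, 0, 1], 1], [[0, 0.95, 0.4], [0, 0, 1], 1]]}}

```text
time: 10.12
position: [426.1, -125.5, 292.8]
tcp_rot: [-1.459, -2.779, -0.001]
contact_force: [-0.7, -0.4, -0.5]
grip_width: 1.001
grasp_force: 0.0
```

{"name": "apply_moves", "arguments": {"series": [[[0.05, 0.12, 0], [0, 0, 0.22], 1], [[0.1, 0.24, 0], [0, 0, 0.44], 1], [[0.1, 0.36, 0], [0, 0, 0.66], 1], [[0.1, 0.5, 0], [0, 0, 0.88], 1], [[0.1, 0.5, 0], [0, 0, 1], 1], [[0.1, 0.5, 0], [0, 0, 1], 1], [[0.1, 0.5, 0], [0, 0, 1], 1], [[0.1, 0.5, 0], [0, 0, 1], 1]]}}

```text
time: 10.78
position: [457.1, 20.2, 293.2]
tcp_rot: [-0.734, -3.053, 0.001]
contact_force: [-0.6, -0.9, 0.1]
grip_width: 1.003
grasp_force: 0.0
```

```bash
python3 - <<'E'
from h import *
st(); p,W,k=shot("wrist","w5"); Z=W[...,2]
s=proj(np.array([[453,19,6],[420,25,16]]),k); print(s)
for lo,hi in ((12,20),(8,20),):
    q=comp((Z>lo)&(Z<hi),tuple(np.round(s[1]).astype(int))); print(q.sum(),rect(W,q))
E
```

```text
t 10.78 p [457.1  20.2 293.2] ydir 63.0 z [-0.001 -0.    -1.   ] w 85.3 gf 0.0 F [-0.6 -0.9  0.1] q [-0.09  0.2   1.66 -0.    1.28 -1.19]
[[278.59698217 175.99047336]
 [270.85599967 151.84969445]]
4312 (array([473.4,  14.7]), array([125.1,  92.1]), -9.6)
4376 (array([473.4,  14.7]), array([125.1,  92.1]), -9.6)
```

View pics/w5.png

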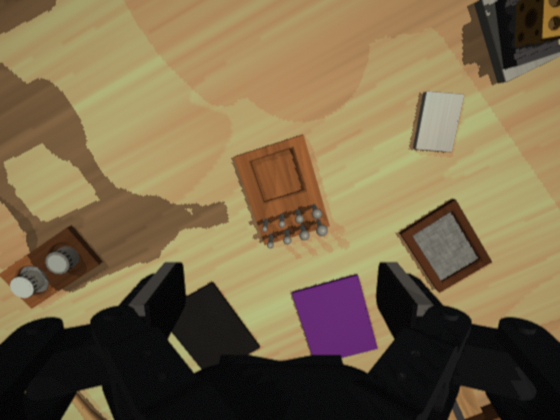

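{"name": "apply_moves", "arguments": {"series": [[[0, 0.13, 0], [0, 0, 0], 1], [[-0.05, 0.26, 0], [0, 0, 0.1], 1], [[-0.1, 0.39, -0.05], [0, 0, 0.2], 1], [[-0.108, 0.52, -0.1], [0, 0, 0.27], 1], [[-0.108, 0.65, -0.1], [0, 0, 0.27], 1], [[-0.108, 0.78, -0.1], [0, 0, 0.27], 1], [[-0.108, 0.91, -0.1], [0, 0, 0.27], 1], [[-0.108, 1, -0.1], [0, 0, 0.27], 1], [[-0.108, 1, -0.1], [0, 0, 0.27], 1], [[-0.108, 1, -0.1], [0, 0, 0.27], 1]]}}

```text
time: 11.67
position: [425.5, 321.0, 263.3]
tcp_rot: [-0.523, -3.097, 0.001]
contact_force: [-0.6, -0.5, -0.8]
grip_width: 0.997
grasp_force: 0.0
```

```bash
python3 - <<'E'
from h import *
W=np.load("pics/w5_w.npy"); Z=W[...,2]; q=np.zeros(Z.shape,bool); q[195:300,395:495]=1
q&=(Z>7)&(Z<14); n,l,s,c=cv2.connectedComponentsWithStats(q.astype(np.uint8)); q=l==1+s[1:,4].argmax()
print("tray",q.sum(),rect(W,q))
st(); p,W,k=shot("wrist","w6"); Z=W[...,2]
s=np.round(proj(np.array([[426,344,50]]),k)[0]).astype(int); print(s)
m=np.zeros(Z.shape,bool); m[max(0,s[1]-75):s[1]+75,s[0]-75:s[0]+75]=1
for n,lo,hi in [("dap",72,84),("sw",35,45),("bb",11,21)]:
    q=m&(Z>lo)&(Z<hi); print(n,q.sum(),rect(W,q),np.round(np.median(W[q],0),1))
E
```

```text
tray 2145 (array([647.9, 181. ]), array([111.9,  84.6]), 8.8)
t 11.67 p [425.5 321.  263.3] ydir 70.8 z [-0.001 -0.    -1.   ] w 84.8 gf 0.0 F [-0.6 -0.5 -0.8] q [ 0.53  0.34  1.54 -0.    1.26 -0.7 ]
[301 183]
dap 1850 (array([425.3, 342.7]), array([44.6, 44.3]), -18.8) [424.3 343.   78. ]
sw 549 (array([426.8, 341.6]), array([74.4, 47.8]), -8.9) [399.9 338.1  40.1]
bb 2218 (array([439.9, 320.2]), array([188. , 130.6]), -28.5) [426.9 326.   15.9]
```

{"name": "apply_moves", "arguments": {"series": [[[0, 0.073, -0.1], [0, 0, 0], 1], [[0, 0.073, -0.23], [0, 0, 0], 1], [[0, 0.073, -0.36], [0, 0, 0], 1], [[0, 0.073, -0.48], [0, 0, 0], 1], [[0, 0.073, -0.56], [0, 0, 0], 1], [[0, 0.073, -0.62], [0, 0, 0], 1], [[0, 0.073, -0.66], [0, 0, 0], 1], [[0, 0.073, -0.66], [0, 0, 0], 0.3], [[0, 0.073, -0.66], [0, 0, 0], 0], [[0, 0.073, -0.66], [0, 0, 0], -0.5], [[0, 0.073, -0.66], [0, 0, 0], -0.5], [[0, 0.073, -0.66], [0, 0, 0], -0.5], [[0, 0.073, -0.66], [0, 0, 0], -0.5]], "force": 60}}

```text
time: 12.8
position: [426.0, 342.6, 67.3]
tcp_rot: [0.522, 3.096, 0.002]
contact_force: [0.4, -4.6, 6.1]
grip_width: 0.502
grasp_force: 60.8
```

```bash
python3 -c "
from h import *; st()"
```

```text
t 12.8 p [426.  342.6  67.3] ydir 70.9 z [ 0.002  0.001 -1.   ] w 42.6 gf 60.8 F [ 0.4 -4.6  6.1] q [ 0.57  0.62  1.71 -0.    0.81 -0.67]
```

{"name": "apply_moves", "arguments": {"series": [[[0, 0, 0.05], [0, 0, 0], -0.5], [[0, 0, 0.15], [0, 0, 0], -0.5], [[0, 0, 0.28], [0, 0, 0], -0.5], [[0.02, -0.08, 0.4], [0, 0, 0.1], -0.5], [[0.05, -0.2, 0.4], [0, 0, 0.2], -0.5], [[0.087, -0.33, 0.4], [0, 0, 0.335], -0.5], [[0.087, -0.46, 0.4], [0, 0, 0.335], -0.5], [[0.087, -0.59, 0.4], [0, 0, 0.335], -0.5], [[0.087, -0.72, 0.4], [0, 0, 0.335], -0.5], [[0.087, -0.85, 0.4], [0, 0, 0.335], -0.5], [[0.087, -0.98, 0.4], [0, 0, 0.335], -0.5], [[0.087, -1, 0.4], [0, 0, 0.335], -0.5], [[0.087, -1, 0.4], [0, 0, 0.335], -0.5]]}}

```text
time: 13.88
position: [451.2, 40.2, 186.6]
tcp_rot: [0.267, 3.129, -0.0]
contact_force: [0.1, 1.4, -5.3]
grip_width: 0.498
grasp_force: 64.3
```

```bash
python3 - <<'E'
from h import *
st(); p,W,k=shot("wrist","w7"); Z=W[...,2]
m=np.zeros(Z.shape,bool); m[170:360,190:370]=1
q=m&(Z>185)&(Z<205); print(np.nanpercentile(Z[q],[5,50,95])); q=m&(abs(Z-np.nanmedian(Z[q]))<4)
n,l,s,c=cv2.connectedComponentsWithStats(q.astype(np.uint8)); i=1+s[1:,4].argmax(); print(s[i],rect(W,l==i))
E
```

```text
t 13.88 p [451.2  40.2 186.6] ydir 80.2 z [ 0.001 -0.    -1.   ] w 42.3 gf 64.3 F [ 0.1  1.4 -5.3] q [-0.04  0.33  1.83 -0.    0.99 -1.44]
[190.22447497 197.07730223 199.41959254]
[ 194  238  174  101 8772] (array([450.4,  41. ]), array([70.1, 45.4]), 81.1)
```

View pics/w7.png

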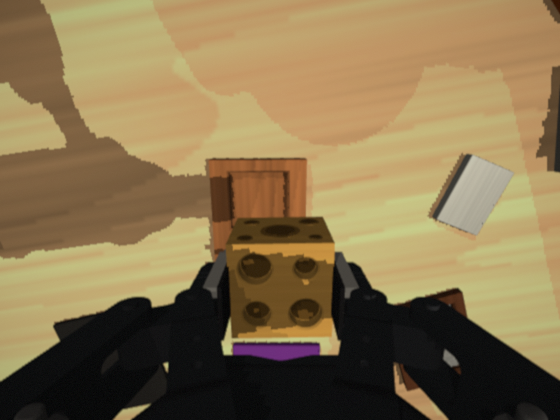

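The block hangs square in the fingers at (281,280), with the recess behind it at (258,195). I'm lowering it.

{"name": "apply_moves", "arguments": {"series": [[[0, -0.081, 0], [0, 0, 0], -0.5], [[0, -0.081, -0.1], [0, 0, 0], -0.5], [[0, -0.081, -0.2], [0, 0, 0], -0.5], [[0, -0.081, -0.3], [0, 0, 0], -0.5], [[0, -0.081, -0.38], [0, 0, 0], -0.5], [[0, -0.081, -0.44], [0, 0, 0], -0.5], [[0, -0.081, -0.47], [0, 0, 0], -0.5], [[0, -0.081, -0.49], [0, 0, 0], -0.5], [[0, -0.081, -0.505], [0, 0, 0], -0.5], [[0, -0.081, -0.505], [0, 0, 0], -0.5], [[0, -0.081, -0.505], [0, 0, 0], -0.5]]}}

```text
time: 14.85
position: [451.7, 18.6, 35.0]
tcp_rot: [0.26, 3.13, -0.0]
contact_force: [0.4, 0.5, -6.0]
grip_width: 0.498
grasp_force: 64.5
```

{"name": "apply_moves", "arguments": {"series": [[[0, 0, -0.003], [0, 0, 0], -0.5], [[0, 0, -0.007], [0, 0, 0], -0.5], [[0, 0, -0.01], [0, 0, 0], -0.5], [[0, 0, -0.01], [0, 0, 0], -0.5]]}}

```text
time: 15.18
position: [451.9, 18.4, 33.3]
tcp_rot: [0.261, 3.128, 0.0]
contact_force: [-7.1, 1.6, 44.1]
grip_width: 0.503
grasp_force: 70.3
```

{"name": "apply_moves", "arguments": {"series": [[[0, 0, 0.004], [0, 0, 0], 0.15], [[0, 0, 0.004], [0, 0, 0], 0.3], [[0, 0, 0.004], [0, 0, 0], 0.5], [[0, 0, 0.004], [0, 0, 0], 0.5], [[0, 0, 0.08], [0, 0, 0], 0.5], [[0, 0, 0.2], [0, 0, 0], 0.5], [[0, 0, 0.33], [0, 0, 0], 0.5], [[-0.04, 0, 0.46], [0, 0, 0], 0.5], [[-0.04, 0, 0.55], [0, 0, 0], 0.5], [[-0.04, 0, 0.55], [0, 0, 0], 1], [[-0.04, 0, 0.55], [0, 0, 0], 1]]}}

```text
time: 16.1
position: [440.0, 18.4, 197.7]
tcp_rot: [0.261, 3.127, -0.0]
contact_force: [-0.2, 0.1, -1.0]
grip_width: 0.997
grasp_force: 0.0
```

```bash
python3 - <<'E'
from h import *
st(); p,W,k=shot("wrist","w8"); Z=W[...,2]
s=np.round(proj(np.array([[451,18.5,44]]),k)[0]).astype(int); print(s)
q=comp((Z>39)&(Z<49),tuple(s)); print(q.sum(),rect(W,q),np.nanpercentile(Z[q],[10,50,90]))
E
```

```text
t 16.1 p [440.   18.4 197.7] ydir 80.5 z [ 0.003 -0.    -1.   ] w 84.7 gf 0.0 F [-0.2  0.1 -1. ] q [-0.09  0.3   1.84  0.    1.   -1.5 ]
[282 213]
1927 (array([451.2,  18.8]), array([44.9, 43.8]), -8.3) [40.30528784 44.16296737 45.11025174]
```

```bash
python3 - <<'E'
from h import *
for n,t,a,w in [("w3",(427.6,-406.1,203.3),5.7,30),("w7",(451.2,42.7,185.9),80.3,42.5),("w8",(439.3,18.4,196.4),80.3,85)]:
    W=np.load(f"pics/{n}_w.npy"); P=W[~np.isnan(W[...,2])]-np.array(t)
    c,s=np.cos(np.radians(a)),np.sin(np.radians(a)); y=P[:,0]*c+P[:,1]*s; x=-P[:,0]*s+P[:,1]*c
    for sg in (1,-1):
        q=(abs(x)<14)&(sg*y>w/2-1)&(sg*y<w/2+18)&(P[:,2]>-40)&(P[:,2]<25); print(n,q.sum(),np.round(np.percentile(P[q,2],[0,2,5,10,30]),1) if q.sum() else "")
E
```

```text
w3 803 [-7.  -5.1 -3.5 -1.3  5. ]
w3 1480 [-21.3  -6.9  -4.   -1.8   2.6]
w7 692 [-4.5 -2.6 -0.2  1.4  7.6]
w7 1464 [-5.4 -0.5  2.2  5.7 11.4]
w8 1363 [ 3.   4.7  5.9  7.5 12.4]
w8 1294 [ 3.2  4.5  5.7  7.4 12.4]
```

{"name": "apply_moves", "arguments": {"series": [[[0, 0.13, 0], [0, 0, 0.03], 1], [[-0.042, 0.26, 0], [0, 0, 0.03], 1], [[-0.042, 0.39, 0], [0, 0, 0.03], 1], [[-0.042, 0.52, 0], [0, 0, 0.03], 1], [[-0.042, 0.65, 0], [0, 0, 0.03], 1], [[-0.042, 0.78, 0], [0, 0, 0.03], 1], [[-0.042, 0.9, 0], [0, 0, 0.03], 1], [[-0.042, 0.9, 0], [0, 0, 0.03], 1], [[-0.042, 0.9, 0], [0, 0, 0.03], 1]]}}

```text
time: 16.9
position: [425.8, 289.7, 194.5]
tcp_rot: [-0.233, -3.131, 0.002]
contact_force: [-0.5, -0.5, -0.1]
grip_width: 1.001
grasp_force: 0.0
```

```bash
python3 - <<'E'
from h import *
st(); p,W,k=shot("wrist","w9"); Z=W[...,2]
s=np.round(proj(np.array([[426,344,30]]),k)[0]).astype(int); print(s)
m=np.zeros(Z.shape,bool); m[max(0,s[1]-90):s[1]+90,s[0]-75:s[0]+75]=1
for n,lo,hi in [("sw",35,45),("bb",12,20)]:
    q=m&(Z>lo)&(Z<hi); nn,l,ss,c=cv2.connectedComponentsWithStats(q.astype(np.uint8)); q=q if n=="sw" else l==1+ss[1:,4].argmax(); print(n,q.sum(),rect(W,q))
E
```

```text
t 16.9 p [425.8 289.7 194.5] ydir 81.5 z [-0.002 -0.001 -1.   ] w 85.1 gf 0.0 F [-0.5 -0.5 -0.1] q [ 0.48  0.4   1.67  0.    1.07 -0.94]
[337 192]
sw 3060 (array([426.6, 341.8]), array([74.2, 48.4]), -8.9)
bb 2198 (array([426. , 344.7]), array([98.1, 66.2]), -0.8)
```

View pics/w9.png

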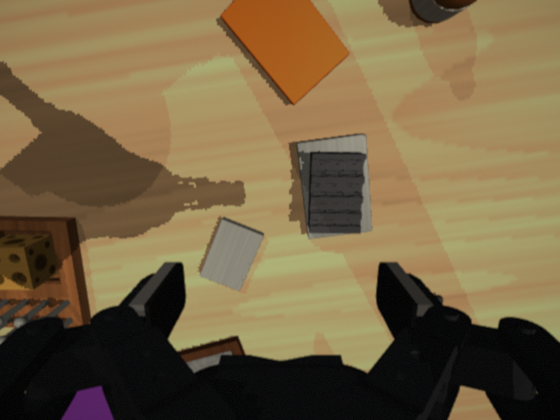

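The swage is undisturbed on the bright slab at (337,192), and the small grey decoy is well apart at (232,253). The crop confirms the slab under the swage is the 98 x 66 mm one. I'm gripping the swage.

{"name": "apply_moves", "arguments": {"series": [[[0, 0.13, 0], [0, 0, 0], 1], [[0, 0.175, -0.12], [0, 0, 0], 1], [[0, 0.175, -0.25], [0, 0, 0], 1], [[0, 0.175, -0.38], [0, 0, 0], 1], [[0, 0.175, -0.47], [0, 0, 0], 1], [[0, 0.175, -0.53], [0, 0, 0], 1], [[0, 0.175, -0.561], [0, 0, 0], 1], [[0, 0.175, -0.561], [0, 0, 0], 0.4], [[0, 0.175, -0.561], [0, 0, 0], 0.2], [[0, 0.175, -0.561], [0, 0, 0], -0.4], [[0, 0.175, -0.561], [0, 0, 0], -0.4], [[0, 0.175, -0.561], [0, 0, 0], -0.4], [[0, 0.175, -0.561], [0, 0, 0], -0.4]], "force": 80}}

```text
time: 18.03
position: [427.4, 341.1, 29.8]
tcp_rot: [0.237, 3.131, 0.002]
contact_force: [-0.9, -2.5, 7.3]
grip_width: 0.544
grasp_force: 82.7
```

```bash
python3 -c "
from h import *; st()"
```

```text
t 18.03 p [427.4 341.1  29.8] ydir 81.3 z [ 0.002  0.001 -1.   ] w 46.2 gf 82.7 F [-0.9 -2.5  7.3] q [ 0.56  0.68  1.73 -0.    0.72 -0.85]
```

{"name": "apply_moves", "arguments": {"series": [[[0, 0, 0.05], [0, 0, 0], -0.4], [[0, 0, 0.15], [0, 0, 0], -0.4], [[0, 0, 0.28], [0, 0, 0], -0.4], [[0.05, -0.03, 0.4], [0, 0, 0.1], -0.4], [[0.15, -0.09, 0.45], [0, 0, 0.2], -0.4], [[0.26, -0.15, 0.5], [0, 0, 0.3], -0.4], [[0.37, -0.22, 0.5], [0, 0, 0.4], -0.4], [[0.48, -0.29, 0.5], [0, 0, 0.5], -0.4], [[0.59, -0.36, 0.5], [0, 0, 0.62], -0.4], [[0.7, -0.43, 0.5], [0, 0, 0.62], -0.4], [[0.81, -0.5, 0.5], [0, 0, 0.62], -0.4], [[0.92, -0.55, 0.5], [0, 0, 0.62], -0.4], [[0.92, -0.55, 0.5], [0, 0, 0.62], -0.4], [[0.92, -0.55, 0.5], [0, 0, 0.62], -0.4]]}}

```text
time: 19.2
position: [703.8, 174.4, 178.5]
tcp_rot: [-0.246, 3.131, 0.0]
contact_force: [0.2, 1.2, -4.9]
grip_width: 0.536
grasp_force: 84.5
```

```bash
python3 - <<'E'
from h import *
st(); p,W,k=shot("wrist","w10"); Z=W[...,2]
print(proj(np.array([[648,181,4]]),k))
for r in finder.look_for("wrist","swage_tray")[:3]: print(np.round(r["box"]),r["score"])
m=(Z>6.8)&(Z<14); m[240:]=0
n,l,s,c=cv2.connectedComponentsWithStats(m.astype(np.uint8)); i=1+s[1:,4].argmax(); print(s[i],rect(W,l==i))
m=(Z>168)&(Z<200); m[:200]=0; m[:,:170]=0; m[:,390:]=0
q=m&(Z>176); print(q.sum(),np.nanpercentile(Z[m],[5,50,80,95]))
E
```

```text
t 19.2 p [703.8 174.4 178.5] ydir 99.0 z [ 0.001  0.    -1.   ] w 45.6 gf 84.5 F [ 0.2  1.2 -4.9] q [ 0.16  0.69  1.14 -0.    1.31 -1.57]
[[295.73314501 140.09417163]]
[   30    60   130   169 15001] (array([686.2,  -4.5]), array([129.9, 100.3]), -9.9)
19211 [180.62445315 186.1696073  188.97136104 191.63858702]
```

View pics/w10.png

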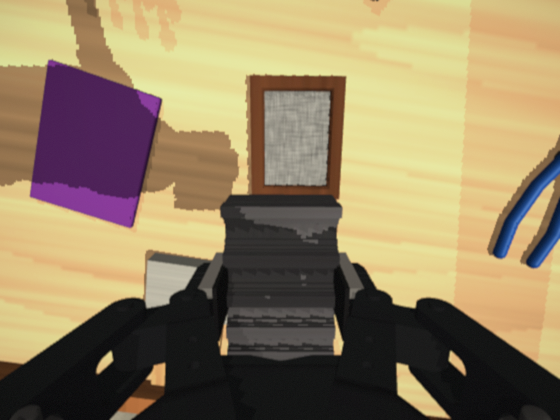

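```bash
python3 - <<'E'
from h import *
W=np.load("pics/w10_w.npy"); Z=W[...,2]
m=np.zeros(Z.shape,bool); m[60:215,235:355]=1
q=m&(Z>7)&(Z<14); n,l,s,c=cv2.connectedComponentsWithStats(q.astype(np.uint8)); q=l==1+s[1:,4].argmax(); print("tray",q.sum(),rect(W,q))
q=m&(Z>2.5)&(Z<5.5); q=comp(q,(296,137)); print("floor",rect(W,q),np.median(Z[q]))
m[:]=0; m[195:360,225:338]=1; T=np.array([702.7,175.9,178]); a=np.radians(8.9)
P=W[m&(Z>170)&(Z<196)]-T; x=P[:,0]*np.cos(a)+P[:,1]*np.sin(a); y=-P[:,0]*np.sin(a)+P[:,1]*np.cos(a)
for lo in range(-45,46,6):
    q=(x>lo)&(x<lo+6)&(abs(y)<20); 
    if q.sum()>20: print(lo+3,q.sum(),np.round(np.percentile(P[q,2],[50,95]),1))
print("y ext",np.percentile(y[P[:,2]>9],[1,99]),"x ext",np.percentile(x,[0.5,99.5]))
E
```

```text
tray 4768 (array([647.8, 181.2]), array([109.8,  84.3]), 8.6)
floor (array([647.9, 181.4]), array([86.5, 60.1]), 8.2) 4.368716860477946
-36 1985 [10.  11.7]
-30 809 [ 5.1 11.2]
-24 1277 [2.9 4.1]
-18 1924 [ 6.7 11.3]
-12 913 [10.8 11.9]
-6 911 [4.7 6.4]
0 1825 [ 6.7 11.2]
6 899 [10.8 11.7]
12 783 [6.1 7.1]
18 1654 [ 9.5 11.5]
24 628 [10.2 11.5]
30 1287 [ 9.3 11.4]
36 47 [10.7 11.3]
y ext [-23.58565117  22.56999077] x ext [-37.13742761  32.36783919]
```

{"name": "apply_moves", "arguments": {"series": [[[-0.1, 0.01, 0], [0, 0, 0], -0.4], [[-0.183, 0.018, -0.05], [0, 0, 0], -0.4], [[-0.183, 0.018, -0.15], [0, 0, 0], -0.4], [[-0.183, 0.018, -0.26], [0, 0, 0], -0.4], [[-0.183, 0.018, -0.37], [0, 0, 0], -0.4], [[-0.183, 0.018, -0.45], [0, 0, 0], -0.4], [[-0.183, 0.018, -0.49], [0, 0, 0], -0.4], [[-0.183, 0.018, -0.515], [0, 0, 0], -0.4], [[-0.183, 0.018, -0.528], [0, 0, 0], -0.4], [[-0.183, 0.018, -0.528], [0, 0, 0], -0.4], [[-0.183, 0.018, -0.528], [0, 0, 0], -0.4]]}}

```text
time: 20.22
position: [648.4, 181.6, 21.1]
tcp_rot: [-0.249, 3.13, 0.0]
contact_force: [-0.1, -0.1, -4.3]
grip_width: 0.535
grasp_force: 84.3
```

{"name": "apply_moves", "arguments": {"series": [[[0, 0, -0.004], [0, 0, 0], -0.4], [[0, 0, -0.008], [0, 0, 0], -0.4], [[0, 0, -0.01], [0, 0, 0], -0.4], [[0, 0, -0.01], [0, 0, 0], -0.4]]}}

```text
time: 20.55
position: [648.7, 181.5, 18.4]
tcp_rot: [-0.249, 3.129, 0.001]
contact_force: [-3.1, 0.1, 12.6]
grip_width: 0.541
grasp_force: 94.2
```

{"name": "apply_moves", "arguments": {"series": [[[0, 0, -0.003], [0, 0, 0], -0.4], [[0, 0, -0.003], [0, 0, 0], -0.4], [[0, 0, -0.003], [0, 0, 0], -0.4]]}}

```text
time: 20.8
position: [648.7, 181.6, 18.2]
tcp_rot: [-0.249, 3.129, 0.001]
contact_force: [-6.2, -0.6, 21.3]
grip_width: 0.539
grasp_force: 99.5
```

{"name": "apply_moves", "arguments": {"series": [[[0, 0, 0.003], [0, 0, 0], 0.2], [[0, 0, 0.003], [0, 0, 0], 0.3], [[0, 0, 0.003], [0, 0, 0], 0.4], [[0, 0, 0.003], [0, 0, 0], 0.4], [[0, 0, 0.08], [0, 0, 0], 0.4], [[0, 0, 0.2], [0, 0, 0], 0.4], [[0, 0, 0.33], [0, 0, 0], 0.6], [[0, 0, 0.46], [0, 0, 0], 1], [[0, 0, 0.55], [0, 0, 0], 1], [[0, 0, 0.55], [0, 0, 0], 1], [[0, 0, 0.55], [0, 0, 0], 1]]}}

```text
time: 21.72
position: [648.6, 181.5, 182.7]
tcp_rot: [-0.249, 3.128, 0.001]
contact_force: [-0.6, 0.7, -1.5]
grip_width: 1.0
grasp_force: 0.0
```

```bash
python3 - <<'E'
from h import *
st(); p,W,k=shot("wrist","w11"); Z=W[...,2]
s=np.round(proj(np.array([[648,181,28]]),k)[0]).astype(int); print(s)
m=np.zeros(Z.shape,bool); m[s[1]-80:s[1]+60,s[0]-60:s[0]+60]=1
q=m&(Z>24)&(Z<33); print(q.sum(),rect(W,q),np.nanpercentile(Z[q],[10,50,90]))
E
```

```text
t 21.72 p [648.6 181.5 182.7] ydir 99.1 z [ 0.003  0.001 -1.   ] w 85.0 gf 0.0 F [-0.6  0.7 -1.5] q [ 0.18  0.62  1.29 -0.    1.24 -1.55]
[279 200]
2550 (array([647.8, 182.6]), array([74.4, 48. ]), 8.7) [24.75849333 27.75622865 28.93567281]
```

{"name": "apply_moves", "arguments": {"series": [[[-0.11, 0.08, 0], [0, 0, -0.1], 1], [[-0.22, 0.16, 0], [0, 0, -0.2], 1], [[-0.33, 0.24, 0], [0, 0, -0.33], 1], [[-0.44, 0.32, 0], [0, 0, -0.33], 1], [[-0.55, 0.4, 0], [0, 0, -0.33], 1], [[-0.66, 0.48, 0], [0, 0, -0.33], 1], [[-0.739, 0.545, 0], [0, 0, -0.33], 1], [[-0.739, 0.545, 0], [0, 0, -0.33], 1], [[-0.739, 0.545, 0], [0, 0, -0.33], 1]]}}

```text
time: 22.52
position: [424.3, 345.3, 179.6]
tcp_rot: [-0.006, -3.14, 0.002]
contact_force: [0.7, -1.1, 0.7]
grip_width: 1.001
grasp_force: 0.0
```

```bash
python3 - <<'E'
from h import *
st(); p,W,k=shot("wrist","w12"); Z=W[...,2]
s=np.round(proj(np.array([[426,344,16]]),k)[0]).astype(int); print(s)
m=(Z>11)&(Z<21); q=comp(m,tuple(s)); print(q.sum(),rect(W,q),np.nanpercentile(Z[q],[10,50,90]))
E
```

```text
t 22.52 p [424.3 345.3 179.6] ydir 89.8 z [-0.002 -0.001 -1.   ] w 85.1 gf 0.0 F [ 0.7 -1.1  0.7] q [ 0.57  0.46  1.61 -0.    1.07 -0.99]
[279 202]
6979 (array([425.9, 344.8]), array([97.7, 66.1]), -0.7) [15.36000048 16.29006583 17.17770892]
```

View pics/w12.png

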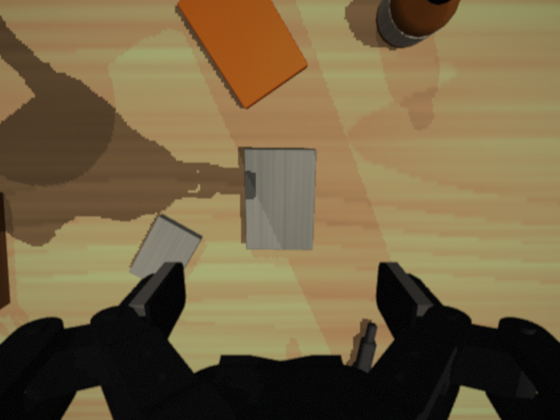

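The bare bright slab, measured at 98 x 66 mm, is at (280,200). It is the larger grey one; the small one is at (166,245) and the orange one at (242,50). I'm gripping it.

{"name": "apply_moves", "arguments": {"series": [[[0, 0, -0.1], [0, 0, 0], 1], [[0, 0, -0.22], [0, 0, 0], 1], [[0, 0, -0.34], [0, 0, 0], 1], [[0, 0, -0.44], [0, 0, 0], 1], [[0, 0, -0.52], [0, 0, 0], 1], [[0, 0, -0.56], [0, 0, 0], 1], [[0, 0, -0.582], [0, 0, 0], 1], [[0, 0, -0.582], [0, 0, 0], 1], [[0, 0, -0.582], [0, 0, 0], 0.5], [[0, 0, -0.582], [0, 0, 0], 0.1], [[0, 0, -0.582], [0, 0, 0], 0], [[0, 0, -0.582], [0, 0, 0], 0], [[0, 0, -0.582], [0, 0, 0], 0]], "force": 100}}

```text
time: 23.65
position: [426.8, 344.8, 7.7]
tcp_rot: [0.01, 3.14, 0.001]
contact_force: [0.1, -5.1, 8.6]
grip_width: 0.74
grasp_force: 110.1
```

```bash
python3 -c "
from h import *; st()"
```

```text
t 23.65 p [426.8 344.8   7.7] ydir 89.6 z [ 0.002  0.001 -1.   ] w 62.9 gf 110.1 F [ 0.1 -5.1  8.6] q [ 0.57  0.72  1.74 -0.    0.68 -0.99]
```

{"name": "apply_moves", "arguments": {"series": [[[0, 0, 0.04], [0, 0, 0], 0], [[0, 0, 0.12], [0, 0, 0], 0], [[0, 0, 0.24], [0, 0, 0], 0], [[0, 0, 0.37], [0, 0, 0], 0], [[0.02, -0.05, 0.48], [0, 0, 0.05], 0], [[0.06, -0.15, 0.58], [0, 0, 0.1], 0], [[0.11, -0.26, 0.58], [0, 0, 0.18], 0], [[0.16, -0.37, 0.58], [0, 0, 0.18], 0], [[0.21, -0.48, 0.58], [0, 0, 0.18], 0], [[0.26, -0.59, 0.58], [0, 0, 0.18], 0], [[0.31, -0.7, 0.58], [0, 0, 0.18], 0], [[0.36, -0.8, 0.58], [0, 0, 0.18], 0], [[0.4, -0.87, 0.58], [0, 0, 0.18], 0], [[0.4, -0.87, 0.58], [0, 0, 0.18], 0]]}}

```text
time: 24.82
position: [548.3, 79.8, 181.1]
tcp_rot: [-0.126, 3.137, -0.002]
contact_force: [-0.4, -0.5, -7.6]
grip_width: 0.741
grasp_force: 114.8
```

{"name": "apply_moves", "arguments": {"series": [[[0.04, -0.08, 0], [0, 0, 0], 0], [[0.09, -0.17, 0], [0, 0, 0], 0], [[0.14, -0.28, 0], [0, 0, 0], 0], [[0.2, -0.38, 0], [0, 0, 0], 0], [[0.26, -0.48, 0], [0, 0, 0], 0], [[0.32, -0.58, 0], [0, 0, 0], 0], [[0.38, -0.68, 0], [0, 0, 0], 0], [[0.44, -0.78, 0], [0, 0, 0], 0], [[0.47, -0.867, 0], [0, 0, 0], 0], [[0.47, -0.867, 0], [0, 0, 0], 0], [[0.47, -0.867, 0], [0, 0, 0], 0]]}}

```text
time: 25.73
position: [686.9, -177.8, 180.3]
tcp_rot: [0.128, -3.139, 0.0]
contact_force: [1.2, 1.3, -6.6]
grip_width: 0.747
grasp_force: 114.8
```

```bash
python3 - <<'E'
from h import *
st(); p,W,k=shot("wrist","w13"); Z=W[...,2]
s=np.round(proj(np.array([[614,-182,8]]),k)[0]).astype(int); print(s)
for lo in (4,5):
    q=comp((Z>lo)&(Z<12),tuple(s)); print("pad",q.sum(),rect(W,q),np.nanmedian(Z[q]))
T=np.array([687.06,-176.3,180.2]); a=np.radians(4.5)
m=(Z>170)&(Z<205)&(np.arange(420)[:,None]>180); P=W[m]-T
x=P[:,0]*np.cos(a)+P[:,1]*np.sin(a); y=-P[:,0]*np.sin(a)+P[:,1]*np.cos(a)
for lo in range(-54,55,6):
    q=(x>lo)&(x<lo+6)&(abs(y)<28)
    if q.sum()>20: print(lo+3,q.sum(),np.round(np.percentile(P[q,2],[5,50,95]),1))
q=(abs(y)<28); print(np.percentile(x[q],[.2,99.8]))
E
```

```text
t 25.73 p [ 686.9 -177.8  180.3] ydir 94.7 z [-0. -0. -1.] w 63.5 gf 114.8 F [ 1.2  1.3 -6.6] q [-0.34  0.67  1.18 -0.    1.29 -1.99]
[282 119]
pad 14162 (array([ 605.1, -182.2]), array([111. , 100.4]), 4.4) 8.323354523459102
pad 14159 (array([ 605.1, -182.3]), array([110.7, 100.5]), 4.6) 8.323431188092627
-51 89 [8.  8.8 9.6]
-45 2163 [7.5 8.5 9.5]
-39 2056 [7.5 8.5 9.5]
-33 2006 [7.5 8.5 9.5]
-27 1935 [7.5 8.5 9.5]
-21 1839 [7.5 8.5 9.5]
-15 1788 [7.5 8.4 9.4]
-9 1730 [7.5 8.4 9.4]
-3 1665 [7.6 8.5 9.3]
3 1586 [7.5 8.4 9.4]
9 1558 [7.5 8.4 9.3]
15 1503 [7.5 8.5 9.4]
21 1435 [7.5 8.4 9.3]
27 1405 [7.5 8.4 9.2]
33 613 [7.5 8.3 9.1]
[-48.12287401  33.51027937]
```

View pics/w13.png

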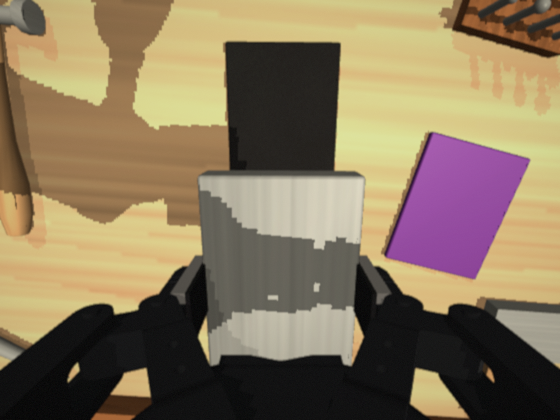

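The slab hangs level, with the black pad ahead of it at (282,110) and the purple decoy to the right at (460,205). I'll tilt it 0.25 rad with the near end down and bring it over the pad.

{"name": "apply_moves", "arguments": {"series": [[[-0.08, -0.005, 0], [0.01, -0.12, 0], 0], [[-0.17, -0.01, -0.05], [0.02, -0.25, 0], 0], [[-0.253, -0.019, -0.15], [0.03, -0.38, 0], 0], [[-0.253, -0.019, -0.25], [0.039, -0.5, 0], 0], [[-0.253, -0.019, -0.34], [0.039, -0.5, 0], 0], [[-0.253, -0.019, -0.4], [0.039, -0.5, 0], 0], [[-0.253, -0.019, -0.45], [0.039, -0.5, 0], 0], [[-0.253, -0.019, -0.48], [0.039, -0.5, 0], 0], [[-0.253, -0.019, -0.495], [0.039, -0.5, 0], 0], [[-0.253, -0.019, -0.495], [0.039, -0.5, 0], 0], [[-0.253, -0.019, -0.495], [0.039, -0.5, 0], 0]]}}

```text
time: 26.7
position: [611.5, -181.7, 32.4]
tcp_rot: [-0.122, 2.888, 0.013]
contact_force: [-0.2, -1.0, -6.5]
grip_width: 0.74
grasp_force: 114.6
```

```bash
python3 - <<'E'
from h import *
st(); p,W,k=shot("wrist","w14"); Z=W[...,2]
T=manip.state()["position"]; a=np.radians(4.5); P=W.reshape(-1,3); P=P[~np.isnan(P[:,0])]-T
x=P[:,0]*np.cos(a)+P[:,1]*np.sin(a); y=-P[:,0]*np.sin(a)+P[:,1]*np.cos(a)
q=(abs(y)<26)&(abs(x)<60)&(P[:,2]>-15)&(P[:,2]<40)
for lo in range(-60,40,6):
    s=q&(x>lo)&(x<lo+6)
    if s.sum()>20: print(lo+3,s.sum(),np.round(np.percentile(P[s,2],[2,50,98]),1))
s=q&(x>-44)&(x<20); c=np.polyfit(x[s],P[s,2],1); print("tilt",np.arctan(c[0]),c[1])
E
```

```text
t 26.7 p [ 611.5 -181.7   32.4] ydir 94.8 z [ 0.248  0.019 -0.969] w 62.9 gf 114.6 F [-0.2 -1.  -6.5] q [-0.45  0.71  1.69  0.25  0.53 -2.3 ]
-51 1349 [-13.   -4.4  -2.5]
-45 2123 [-14.1  -2.6  -1. ]
-39 1975 [-2.7 -1.1  0.5]
-33 1894 [-1.1  0.5  1.9]
-27 1830 [0.5 2.  3.5]
-21 1774 [2.  3.5 5.1]
-15 1692 [3.6 5.  6.6]
-9 1637 [5.1 6.6 8.1]
-3 1566 [6.7 8.1 9.6]
3 1518 [ 8.2  9.7 11.1]
9 1467 [ 9.7 11.2 12.7]
15 1416 [11.3 12.7 14.3]
21 1381 [12.8 14.3 15.7]
27 1177 [14.4 15.7 17. ]
33 83 [15.6 16.5 17.5]
tilt 0.24994223519838585 8.903892014883505
```

{"name": "apply_moves", "arguments": {"series": [[[0, 0, -0.005], [0, 0, 0], 0], [[0, 0, -0.01], [0, 0, 0], 0], [[0, 0, -0.013], [0, 0, 0], 0], [[0, 0, -0.015], [0, 0, 0], 0], [[0, 0, -0.016], [0, 0, 0], 0], [[0, 0, -0.016], [0, 0, 0], 0]]}}

```text
time: 27.25
position: [611.3, -182.0, 27.0]
tcp_rot: [-0.121, 2.888, 0.013]
contact_force: [0.9, 0.5, -3.6]
grip_width: 0.74
grasp_force: 115.1
```

{"name": "apply_moves", "arguments": {"series": [[[0, 0, -0.002], [0, 0, 0], 0], [[0, 0, -0.003], [0, 0, 0], 0], [[0, 0, -0.003], [0, 0, 0], 0], [[0, 0, -0.003], [0, 0, 0], 0]]}}

```text
time: 27.58
position: [611.6, -182.0, 26.4]
tcp_rot: [-0.121, 2.888, 0.013]
contact_force: [2.0, 3.5, 4.2]
grip_width: 0.738
grasp_force: 116.0
```

{"name": "apply_moves", "arguments": {"series": [[[0.0015, 0, -0.0038], [-0.004, 0.05, 0], 0], [[0.003, 0, -0.0077], [-0.008, 0.1, 0], 0], [[0.0044, 0, -0.0116], [-0.012, 0.15, 0], 0], [[0.0057, 0.0004, -0.0155], [-0.016, 0.2, 0], 0], [[0.0069, 0.0005, -0.0195], [-0.02, 0.25, 0], 0], [[0.008, 0.0006, -0.0235], [-0.023, 0.3, 0], 0], [[0.009, 0.0007, -0.0275], [-0.027, 0.35, 0], 0], [[0.0098, 0.0008, -0.0315], [-0.031, 0.4, 0], 0], [[0.0105, 0.0009, -0.0355], [-0.035, 0.45, 0], 0], [[0.0112, 0.0009, -0.039], [-0.039, 0.5, 0], 0], [[0.0112, 0.0009, -0.039], [-0.039, 0.5, 0], 0], [[0.0112, 0.0009, -0.039], [-0.039, 0.5, 0], 0]]}}

```text
time: 28.58
position: [614.3, -181.8, 15.7]
tcp_rot: [0.132, -3.138, 0.001]
contact_force: [-10.6, 2.1, 27.9]
grip_width: 0.742
grasp_force: 119.1
```

```bash
python3 -c "
from h import *; st()"
```

```text
t 28.58 p [ 614.3 -181.8   15.7] ydir 94.8 z [-0. -0. -1.] w 63.1 gf 119.1 F [-10.6   2.1  27.9] q [-0.38  0.78  1.49 -0.    0.87 -2.03]
```

{"name": "apply_moves", "arguments": {"series": [[[0, 0, 0.002], [0, 0, 0], 0.6], [[0, 0, 0.002], [0, 0, 0], 0.8], [[0, 0, 0.002], [0, 0, 0], 1], [[0, 0, 0.002], [0, 0, 0], 1], [[0, 0, 0.03], [0, 0, 0], 1], [[0, 0, 0.1], [0, 0, 0], 1], [[0, 0, 0.2], [0, 0, 0], 1], [[0, 0, 0.33], [0, 0, 0], 1], [[0, 0, 0.46], [0, 0, 0], 1], [[0, 0, 0.55], [0, 0, 0], 1], [[0, 0, 0.55], [0, 0, 0], 1], [[0, 0, 0.55], [0, 0, 0], 1]]}}

```text
time: 29.58
position: [615.3, -182.0, 181.7]
tcp_rot: [-0.131, 3.135, -0.003]
contact_force: [0.3, 0.1, -0.1]
grip_width: 1.004
grasp_force: 0.0
```

```bash
python3 - <<'E'
from h import *
st(); p,W,k=shot("wrist","w15"); Z=W[...,2]
s=np.round(proj(np.array([[614,-182,24]]),k)[0]).astype(int); print(s)
q=comp((Z>19)&(Z<29),tuple(s)); print(q.sum(),rect(W,q),np.nanpercentile(Z[q],[10,50,90]))
P=W[q]; A=np.c_[P[:,:2],np.ones(len(P))]; print("slope",np.linalg.lstsq(A,P[:,2],rcond=None)[0][:2])
q=(Z>4)&(Z<12); q[:110]&=True; n,l,s,c=cv2.connectedComponentsWithStats(q.astype(np.uint8))
for i in range(1,n):
    if s[i,4]>800: print(s[i],rect(W,l==i))
p,W,k=shot("top","t2")
E
```

```text
t 29.58 p [ 615.3 -182.   181.7] ydir 94.8 z [ 0.004 -0.001 -1.   ] w 85.3 gf 0.0 F [ 0.3  0.1 -0.1] q [-0.38  0.57  1.38 -0.    1.19 -2.04]
[280 199]
7305 (array([ 613.5, -180.9]), array([97.5, 66.1]), 4.7) [23.37810861 24.2656466  25.16804334]
slope [-0.00039047 -0.00096572]
[ 228  127  108  131 5908] (array([ 614.6, -181.4]), array([129.9, 100.1]), 4.3)
[ 398  206  115  113 7582] (array([672.5,  -3. ]), array([103.9, 101.3]), -10.3)
```

View pics/w15.png

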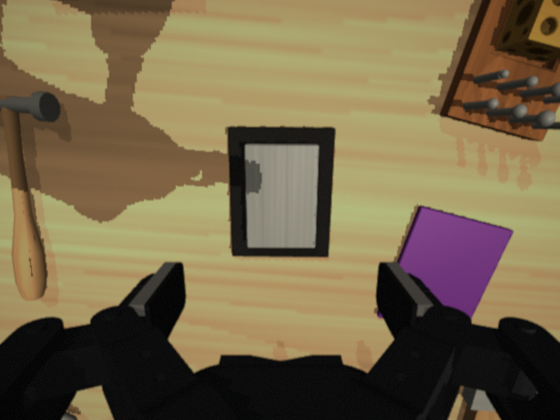

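View pics/t2.png

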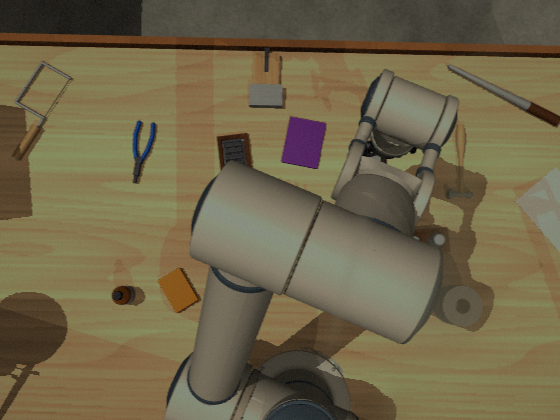

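The slab lies flat and centred on the black pad at (281,195), about 1 mm off. In the top view the pliers (145,150) and hammer (460,160) are unmoved, and the gripper is clear. I'm handing in.

```bash
python3 -c "
from rig import manip; print(manip.hand_in())"
```

```text
the job is handed in; nothing more can be done
None
```

I handed the job in at about 30 s of the 109 s allowed; the hand-in returned no verdict. When I checked each piece after setting it down, the tin, dapping block, swage block and bench block were all in their places and released, within about 2 mm of centre. The bench block went on tilted, edge first, and the pliers and hammer look unmoved.

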